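Settle the card under the trimmer's pressure bar

TASK

Settle the card in the board trimmer: with shut fingertips press the metal pressure bar lightly down at the dot beside the green tab, then run the fingertips along it over the whole row of dots to the dot beside the red tab, in one unbroken stroke without letting the bar spring back up and without bearing down hard. Only touch, grasp nothing, and leave the cutter head, spray can, glue bottle and wooden block where they are. Finish while holding: the program ends with the fingertips still pressing the bar lightly down at the red end.

Things in the scene. Friction and masses are not known exactly. Their poses are not given: they have to be found in the camera images.
- trimmer: Board trimmer fixed to the bench: grey bed 240 x 420 x 18 mm, long side along its y, a 3 mm white card fixed on it. Origin at the centre of its underside. At x = +80 mm a steel rail (top 56 mm above the bench) runs along y between black towers 50 x 26 mm at y = +-193 mm (top 62 mm). Black spring blocks (top 32 mm, studs to 36 mm) stand at the bar's ends, x = 0, y = +-165 mm.
- bar: Aluminium bar 30 (x) x 300 (y) x 6 mm, level on springs at the trimmer's centre, axes parallel to it; 7 flat black dots along its top at y = -120 to 120, 40 mm apart. Origin: centre of underside, 30 mm above the bench at rest (top at 36). Pressed anywhere it sinks level, 8 mm at most; starts at 1.2 N, then 0.8 N per mm (4.4 N at 4 mm); springs back. No sideways play.
- green_tab: Flat green tab 36 x 30 x 3 mm fixed on the bed beside one end dot of the bar, on the side away from the rail, marking the START; its underside is 18 mm above the bench. Origin at the centre of its underside. Green and red may be at either end.
- red_tab: Flat red tab, the same size, beside the dot at the other end, marking the FINISH.
- green_mark (a point): Centre of the dot beside the green tab, on the top face of the bar at rest (36 mm above the bench): start of the stroke. It stays there when the bar sinks.
- red_mark (a point): Centre of the dot beside the red tab, on the top face of the bar at rest (36 mm above the bench): end of the stroke, 240 mm from the green dot. The straight line between the two marks is the row of dots.
- cutter: Orange cutter head 50 x 50 mm on the guide rail, parked anywhere along it; its black top is 75 mm above the bench, origin at the centre of its underside (32 mm above the bench). It slides along the rail at a push of about 1 N; its near face is 40 mm from the bar's edge. To be left alone.
- can: Loose green spray can, 54 mm across, 150 mm tall, upright on the bench beyond one short end of the trimmer. Origin at the centre of its underside. To be left alone.
- glue: Loose white glue bottle, 44 mm across, 120 mm tall, upright on the bench beyond the other short end. Origin at the centre of its underside. To be left alone.
- block: Loose wooden offcut, 30 x 60 x 25 mm, lying on the card between the bar and the trimmer's side away from the rail. Origin at the centre of its underside. To be left alone.

How it is judged (in metres and radians):
On the way, in this order (a step that is already met when the one before it is completed fails the run):
1. the bar is pressed lightly down by the fingertips at the dot beside the green tab (distance of bar from where it was at the start of the episode above 0.0012 m and contact force between the fingers and bar above 0.5 N and x of the grasp point in the frame of bar between -0.017 and 0.017 m and horizontal distance between the grasp point and green_mark below 0.015 m), for 0.1 s.
2. still pressing, the fingertips pass dot 2 of 7 counted from the green end (distance of bar from where it was at the start of the episode above 0.0012 m and contact force between the fingers and bar above 0.5 N and x of the grasp point in the frame of bar between -0.017 and 0.017 m and horizontal distance between the grasp point and green_mark between 0.028 and 0.052 m and horizontal distance between the grasp point and red_mark below 0.215 m).
3. still pressing, the fingertips pass dot 3 of 7 counted from the green end (distance of bar from where it was at the start of the episode above 0.0012 m and contact force between the fingers and bar above 0.5 N and x of the grasp point in the frame of bar between -0.017 and 0.017 m and horizontal distance between the grasp point and green_mark between 0.068 and 0.092 m and horizontal distance between the grasp point and red_mark below 0.175 m).
4. still pressing, the fingertips pass dot 4 of 7 counted from the green end (distance of bar from where it was at the start of the episode above 0.0012 m and contact force between the fingers and bar above 0.5 N and x of the grasp point in the frame of bar between -0.017 and 0.017 m and horizontal distance between the grasp point and green_mark between 0.108 and 0.132 m and horizontal distance between the grasp point and red_mark below 0.135 m).
5. still pressing, the fingertips pass dot 5 of 7 counted from the green end (distance of bar from where it was at the start of the episode above 0.0012 m and contact force between the fingers and bar above 0.5 N and x of the grasp point in the frame of bar between -0.017 and 0.017 m and horizontal distance between the grasp point and green_mark between 0.148 and 0.172 m and horizontal distance between the grasp point and red_mark below 0.095 m).
6. still pressing, the fingertips pass dot 6 of 7 counted from the green end (distance of bar from where it was at the start of the episode above 0.0012 m and contact force between the fingers and bar above 0.5 N and x of the grasp point in the frame of bar between -0.017 and 0.017 m and horizontal distance between the grasp point and green_mark between 0.188 and 0.212 m and horizontal distance between the grasp point and red_mark below 0.055 m).
At the end, for the whole second after the job is handed in: Fingertips still press the bar at the red dot: TCP within 15 mm of it seen from above, bar at rest at least 1.2 mm down, force 0.5 to 20 N; cutter head, can, bottle and block within 10 mm of where they stood, the loose ones upright (distance of bar from where it was at the start of the episode above 0.0012 m and contact force between the fingers and bar between 0.5 and 20 N and x of the grasp point in the frame of bar between -0.017 and 0.017 m and horizontal distance between the grasp point and red_mark below 0.015 m and linear speed of bar below 0.01 m/s and distance of each of can, glue, block, cutter from where it was at the start of the episode below 0.01 m and angle between each of can, glue, block's own z axis and vertical below 0.15 rad); the arm keeps its last pose, push and grip.
It fails at once if the cutter head, spray can, glue bottle or wooden block is moved more than 10 mm, lifted or carried (distance of any of can, glue, block, cutter from where it was at the start of the episode above 0.01 m).
It fails at once if the bar is pressed hard (over 20 N) (contact force between the fingers and bar above 20 N).
It fails at once if the stroke is broken: with the TCP less than about 15 mm above its pressing height and more than 30 mm from both end dots, the bar stands up again (x of the grasp point in the frame of bar between -0.017 and 0.017 m and horizontal distance between the grasp point and green_mark above 0.03 m and horizontal distance between the grasp point and red_mark above 0.03 m and height (world z) of the grasp point below 0.068 m and distance of bar from where it was at the start of the episode below 0.0004 m).
It also fails if it takes over 42 s, if anything falls off the work surface, if the arm or the gripper's body presses on something with over 40 N, if the wrist force passes 120 N, or if a joint passes its speed limit or range.

ROBOT

A 7-joint arm with a two-finger parallel gripper is mounted at the origin on the work surface. World frame = base frame: x ahead of the robot, y to its left, z up, the work surface at z = 0. Lengths are in mm, angles in rad, forces in N, time in s.
With the tool pointing down it reaches from about 400 to 925 mm from the base axis. Payload 5.6 kg.
Tool frame: the origin (TCP) lies between the finger pads, 19 mm behind the fingertips; this is the grasp point; z points along the fingers, y is the line along which they close (so a half turn about z gives the same grasp; the last joint's range is limited). The gripper opens to 85 mm and grips with 20 to 120 N. Pads are 22 mm wide; open, the fingers measure 114 mm over their backs; the gripper's body (76 mm by 85 mm) begins 54 mm behind the grasp point. The pads swing forward as they close: fully open they stand 13 mm farther back than shut.
Start: joints at [-1.247, 0.468, -0.012, 1.603, 0.006, 1.071, -0.056], TCP at [233.149, 606.753, 249.99] pointing down, gripper open.
Joint ranges: [-2.53, 2.53], [-0.31, 2.02], [-1.57, 1.55], [0.28, 2.44], [-1.29, 4.43], [0.15, 1.84], [-2.92, 2.92]. Speed limits (rad/s): [2.57, 2.57, 3.14, 3.14, 3.14, 3.14, 3.14].

INTERFACE

Orientations are given as a unit quaternion [x, y, z, w].
In Python, from station import bot, snapshot, camera_model, ticket gives the robot as it stands. Calls block until the motion is done:
- bot.move_ptp(position, orientation): joint-space move of the TCP to a pose.
- bot.movel(position, orientation=None, rate=150, until_force=None): straight line of the TCP; orientation=None keeps the orientation; rate is the mean speed in mm/s. With until_force (N) it stops when the force on the tool has changed by that much, and returns True; else False.
- bot.set_joints(angles): joint-space move.
- bot.open_gripper() and bot.grasp(force=None): open the fingers fully, or close them until they stop; force is the grip in N (None keeps the last).
- bot.sleep(seconds).
- bot.ik(position, orientation): joint angles nearest the present ones, or None.
- snapshot(name): name is "side" or "top"; returns the picture (384x512x3 uint8, red, green, blue); there is no depth.
- camera_model(name): a dict with "fov_y" (degrees; the focal length in pixels is half the picture's height over the tangent of half this angle, whatever the lens; pixels are square), "cx", "cy" (the principal point, pixels), "D" ([k1, k2, p1, p2, k3] as OpenCV has them; the pictures are not rectified), "R" (3x3) and "t" (3): a world point X has camera coordinates R X + t. Camera axes: x right, y down, z forward; pixel columns grow to the right and rows downward; lengths in mm; the calibration is good to about 2 mm. A picture is of the moment at which its call begins. camera_model takes no time and is no camera call.
A pose or a line that the arm cannot do raises bot.Unreachable and nothing moves.
- ticket.close_job(): hands the job in; it is judged then, once.
Readings, each from a call of its own:
- bot.current_time_s(): time.
- bot.current_q(): joint angles.
- bot.current_joint_vel(): joint speeds.
- bot.current_joint_efforts(): joint torques, N m.
- bot.current_position(): TCP position.
- bot.current_tool_rot(): TCP orientation.
- bot.current_ft_force(): force on the tool from outside, world axes, zero at the start.
- bot.current_wrist_torque(): the same for the moment, N m.
- bot.current_finger_gap(): opening from 0.0 (shut) to 1.0 (fully open).
- bot.current_grip_force(): force on a finger pad.
Only numpy, scipy, OpenCV 4.12 (cv2) and the standard library are available. Lean on these libraries where they do the work, as an engineer would, in place of code of your own. Each camera call takes 0.05 s, during which the arm holds its last target. There are 200 camera calls.

## Working session

There is one attempt and no reset: what is moved stays moved. The work goes in short steps, each a Python script; the robot and the scene stay as the last script left them, time stands still between calls to the robot, and variables do not carry over. Pictures are saved under pics/ and viewed, at most 10 in all, crops included, and the job is handed in when it is done.

```bash
mkdir -p pics; python3 - <<'E'
from station import bot,snapshot,camera_model
import cv2,numpy as np
for n in("top","side"):
    im=snapshot(n); cv2.imwrite(f"pics/{n}0.png",im[:,:,::-1]); m=camera_model(n)
    R=np.array(m["R"]);print(n,m["fov_y"],m["cx"],m["cy"],m["D"],(-R.T@np.array(m["t"])).round())
print(bot.current_time_s(),bot.current_tool_rot(),bot.current_position())
E
```

```text
top 44.76382814958834 253.71726778865204 203.1075388115453 [-0.14813477  0.          0.          0.          0.        ] [ 473.   50. 1139.]
side 44.04525136864538 254.8457088333097 202.66902363275594 [-0.07321973  0.          0.          0.          0.        ] [ -23. -606. 1011.]
0.1 [ 1.82407420e-01  9.83222700e-01 -8.04317412e-04 -9.00875530e-05] [233.00346843 606.29953232 249.10749434]
```

View pics/top0.png

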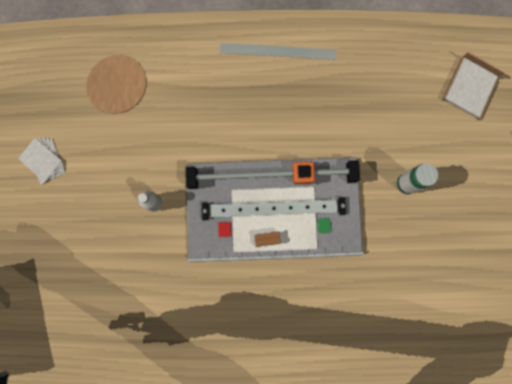

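View pics/side0.png

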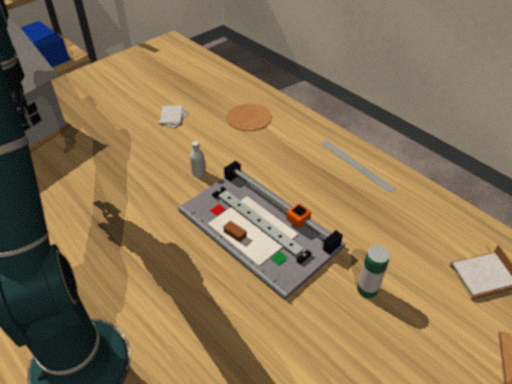

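The top view shows the bar running from about (210,210) to (340,206), with the green tab at (324,225), the red tab at (225,229) and the cutter at (304,172). The side view agrees, with the bar from (218,195) to (304,255). Next I'll detect the dots and tabs in both views.

```bash
cat > vis.py <<'E'
import cv2,numpy as np
from station import camera_model
def cam(n):
    m=camera_model(n);f=192/np.tan(np.radians(m["fov_y"])/2)
    return np.array([[f,0,m["cx"]],[0,f,m["cy"]],[0,0,1]]),np.array(m["D"],float),np.array(m["R"],float),np.array(m["t"],float).reshape(3)
def norm(n,uv):
    K,D,R,t=cam(n);return cv2.undistortPoints(np.array(uv,float).reshape(-1,1,2),K,D).reshape(-1,2)
def plane(n,uv,z):
    K,D,R,t=cam(n);c=-R.T@t
    d=np.c_[norm(n,uv),np.ones(len(uv))]@R
    return c+d*((z-c[2])/d[:,2])[:,None]
def tri(uvt,uvs):
    P=[np.c_[cam(n)[2],cam(n)[3]] for n in("top","side")]
    X=cv2.triangulatePoints(P[0],P[1],norm("top",uvt).T,norm("side",uvs).T);return (X[:3]/X[3]).T
def blobs(mask,lo,hi):
    n,_,s,c=cv2.connectedComponentsWithStats(mask.astype(np.uint8))
    return [(c[i],s[i,4]) for i in range(1,n) if lo<=s[i,4]<=hi]
E
python3 - <<'E'
from vis import *
tabs={}
out=[]
for n,(x0,y0,x1,y1) in {"top":(180,150,370,265),"side":(175,155,350,300)}.items():
    im=cv2.imread(f"pics/{n}0.png");h=cv2.cvtColor(im,cv2.COLOR_BGR2HSV);H,S,V=cv2.split(h)
    roi=np.zeros(H.shape,bool);roi[y0:y1,x0:x1]=1
    g=max(blobs(roi&(H>50)&(H<80)&(S>130),20,500),key=lambda b:b[1]); r=max(blobs(roi&((H<4)|(H>174))&(S>170),20,500),key=lambda b:b[1])
    tabs[n]=[g[0],r[0]];print(n,g,r)
    gray=cv2.cvtColor(im,cv2.COLOR_BGR2GRAY)
    bh=cv2.morphologyEx(gray,cv2.MORPH_BLACKHAT,np.ones((7,7)))
    print([(c.round(1).tolist(),int(a)) for c,a in blobs(roi&(bh>35),2,40)])
    c=cv2.resize(im[y0:y1,x0:x1],None,fx=3,fy=3,interpolation=cv2.INTER_CUBIC)
    out.append(cv2.copyMakeBorder(c,0,0,0,570-c.shape[1],cv2.BORDER_CONSTANT))
cv2.imwrite("pics/c.png",cv2.resize(np.vstack(out),None,fx=.76,fy=.76))
print(tri(tabs["top"],tabs["side"]).round(1))
print(plane("top",tabs["top"],21).round(1))
E
```

```text
top (array([323.832, 225.272]), np.int32(125)) (array([224.30075188, 228.84962406]), np.int32(133))
[([346.6, 165.2], 5), ([196.8, 171.5], 10), ([208.5, 171.2], 22), ([315.5, 170.0], 2), ([304.8, 182.7], 24), ([211.5, 202.5], 4), ([307.0, 206.5], 16), ([323.6, 206.0], 17), ([346.3, 205.2], 10), ([256.5, 208.7], 14), ([273.5, 208.0], 16), ([290.5, 207.3], 14), ([222.8, 209.8], 15), ([239.7, 209.5], 14), ([201.6, 210.8], 5), ([211.5, 218.0], 2), ([285.5, 230.5], 4), ([362.6, 234.2], 5), ([288.5, 239.0], 6), ([363.6, 240.2], 17), ([257.5, 246.0], 2), ([308.3, 251.3], 3), ([242.0, 253.5], 2), ([258.8, 254.0], 6), ([275.0, 253.0], 3), ([314.5, 253.0], 2), ([365.3, 252.4], 7)]
side (array([278.85454545, 257.71818182]), np.int32(110)) (array([217.4691358 , 209.37037037]), np.int32(81))
[([235.1, 175.2], 9), ([220.0, 181.0], 28), ([229.7, 179.3], 3), ([228.6, 197.1], 11), ([240.5, 198.5], 2), ([238.5, 204.6], 11), ([222.6, 209.0], 9), ([212.7, 210.1], 9), ([248.4, 212.1], 11), ([216.8, 213.4], 5), ([306.9, 216.8], 22), ([258.5, 220.0], 12), ([230.1, 221.9], 9), ([208.5, 226.5], 2), ([268.8, 227.7], 11), ([211.0, 228.5], 2), ([335.6, 231.4], 15), ([319.5, 235.6], 21), ([279.5, 235.8], 13), ([341.5, 236.0], 6), ([220.5, 236.5], 4), ([247.6, 242.1], 34), ([293.5, 238.5], 4), ([290.7, 244.0], 13), ([230.3, 244.7], 3), ([279.2, 250.8], 4), ([241.0, 253.5], 4), ([329.5, 252.3], 6), ([271.0, 257.5], 2), ([313.0, 257.7], 7), ([246.5, 258.0], 2), ([252.0, 262.2], 6), ([303.3, 265.3], 3)]
[[ 528.3 -103.9   19.5]
 [ 521.4  135.9   19.3]]
[[ 527.2 -102.8   21. ]
 [ 520.5  136.4   21. ]]
```

View pics/c.png

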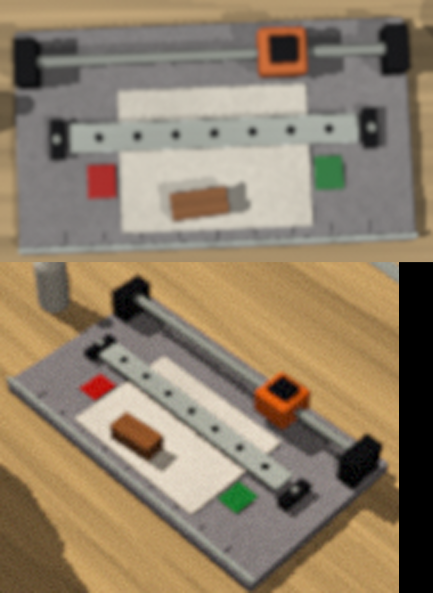

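```bash
cat > dots.py <<'E'
from vis import *
T=[(222.8,209.8),(239.7,209.5),(256.5,208.7),(273.5,208.0),(290.5,207.3),(307,206.5),(323.6,206)]
S=[(228.6,197.1),(238.5,204.6),(248.4,212.1),(258.5,220),(268.8,227.7),(279.5,235.8),(290.7,244)]
X=tri(T,S); c=X.mean(0); d=np.linalg.svd(X-c)[2][0]; d*=np.sign(d[1]); d[2]=0; d/=np.linalg.norm(d)
red=c+120*d; green=c-120*d   # red is at +y
h=np.arctan2(d[0],d[1])/2; quat=[np.sin(h),np.cos(h),0,0]
E
python3 - <<'E'
from dots import *
print(X.round(1),plane("top",T,36).round(1),green,red,quat,sep="\n")
from station import bot
bot.grasp(20)
z=120
bot.move_ptp([*green[:2],z],quat)
print(bot.current_time_s(),bot.current_position(),bot.current_tool_rot(),bot.current_ft_force(),bot.current_finger_gap())
# reachability along the stroke
for p in(green,red): print(bot.ik([*p[:2],52],quat))
from station import snapshot
a=snapshot("top")[150:265,180:370];b=snapshot("side")[100:290,175:350]
f=lambda i:cv2.resize(i[:,:,::-1],(400,int(i.shape[0]*400/i.shape[1])),interpolation=cv2.INTER_CUBIC)
cv2.imwrite("pics/d.png",np.vstack([f(a),f(b)])[:600])
E
```

```text
[[ 565.9  138.1   36.5]
 [ 566.9   97.5   36. ]
 [ 568.5   57.6   35.5]
 [ 569.6   17.4   34.9]
 [ 570.5  -22.7   36.2]
 [ 572.1  -62.1   35.6]
 [ 573.2 -101.9   36.3]]
[[ 565.2  138.7   36. ]
 [ 565.6   98.5   36. ]
 [ 567.2   58.6   36. ]
 [ 568.5   18.2   36. ]
 [ 569.9  -22.2   36. ]
 [ 571.5  -61.5   36. ]
 [ 572.3 -101.2   36. ]]
[ 573.23480513 -102.23577043   35.85093899]
[565.85094465 137.65061644  35.85093899]
[np.float64(-0.01538486352357119), np.float64(0.999881645983344), 0, 0]
3.675 [ 573.56759918 -101.19457769  120.0584801 ] [-1.61211140e-02  9.99870010e-01  2.32002484e-04  1.34349070e-04] [0.31496837 1.39209907 0.31572813] 0.0023010563975758274
[-0.16387325  0.64688267  0.37045206  1.91038469 -0.36839739  0.65090741
  2.03617488]
[-0.56905316  0.6449421   0.35720931  1.90953311 -0.35526059  0.64889784
  1.60977866]
```

View pics/d.png

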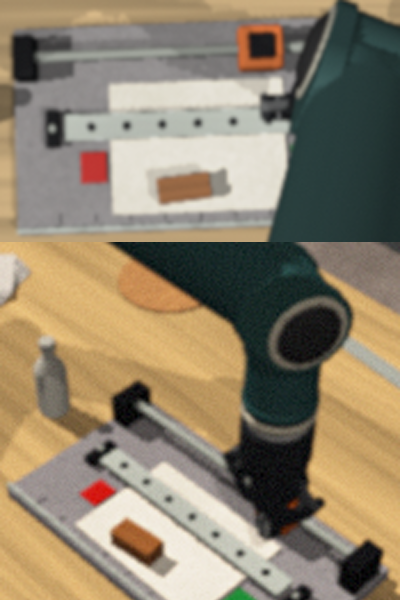

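The shut gripper is above the green end, clear of the cutter and block. All seven triangulated dots lie on one line, 40 mm apart. I'll go down and press.

```bash
python3 - <<'E'
from dots import *
from station import bot
F=lambda:np.mean([bot.current_ft_force() for _ in range(5)],0).round(2)
bot.movel([*green[:2],64],quat,rate=60); bot.sleep(.3)
f0=F(); print(bot.current_position(),f0)
print(bot.movel([*green[:2],50],quat,rate=8,until_force=3)); bot.sleep(.3)
print(bot.current_time_s(),bot.current_position(),F()-f0)
for dz in (0,-1):
    p=bot.current_position(); 
    bot.movel([*green[:2],p[2]+dz],quat,rate=8); bot.sleep(.3)
    print(bot.current_position(),F()-f0)
E
```

```text
[ 573.36848202 -102.20159932   64.25785782] [ 0.44  0.44 -0.09]
True
6.7667 [ 573.16559662 -102.22524809   52.23728197] [ 1.66 -0.94  3.22]
[ 573.2068864  -102.26049528   52.21164195] [0.65 0.01 3.82]
[ 573.20486733 -102.23051897   51.22667852] [-0.37 -0.5   4.81]
```

The force matches about 3.8 mm of sink. Now the stroke, checking the force at each dot.

```bash
python3 - <<'E'
from dots import *
from station import bot
z=51.2
for s in np.linspace(0,1,7)[1:]:
    p=green+(red-green)*s
    bot.movel([*p[:2],z],quat,rate=40)
    fz=np.mean([bot.current_ft_force()[2] for _ in range(5)])
    print(bot.current_position().round(1),round(fz,2))
    if fz>9: z+=.7
    elif fz<2.5: z-=.7
bot.sleep(.5)
print(bot.current_time_s(),bot.current_position(),bot.current_ft_force(),red)
from station import snapshot
a=snapshot("top")[130:285,130:440];b=snapshot("side")[100:300,150:400]
f=lambda i:cv2.resize(i[:,:,::-1],(500,int(i.shape[0]*500/i.shape[1])),interpolation=cv2.INTER_CUBIC)
cv2.imwrite("pics/e.png",cv2.resize(np.vstack([f(a),f(b)]),None,fx=.9,fy=.9))
E
```

```text
[572.  -61.7  51.2] 3.62
[570.7 -21.7  51.2] 3.42
[569.5  18.3  51.2] 4.17
[568.2  58.3  51.2] 3.9
[567.   98.3  51.2] 3.61
[565.8 138.2  51.2] 4.17
15.2917 [565.74981842 138.2107076   51.20745154] [-0.51237234  1.07283412  4.30637325] [565.85094465 137.65061644  35.85093899]
```

View pics/e.png

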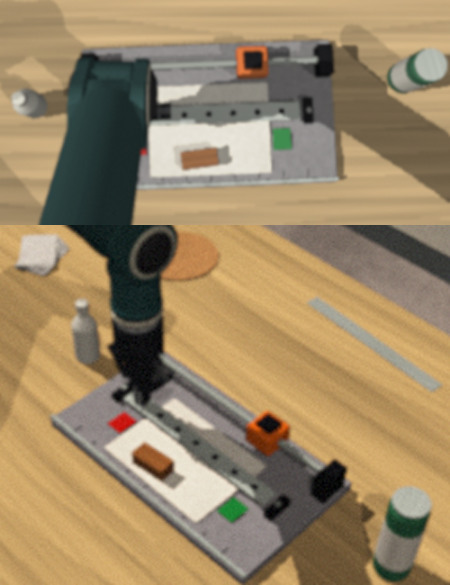

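The fingertips are pressing the bar at the red dot, and the cutter, can, bottle and block are all where they started. I'll hand the job in.

```bash
python3 -c "
from station import ticket
print(ticket.close_job())"
```

```text
the job is handed in; nothing more can be done
None
```

I ran the stroke from the green dot to the red dot in one pass at about 4 N and handed the job in at about 15 s, with the fingertips still pressing the bar at the red dot and the other objects looking unmoved; the hand-in returned no verdict.

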